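# Spring check of a tilt mirror mount

## Robot

A 6-joint arm with a two-finger parallel gripper is mounted at the origin on the work surface; the furniture and walls round the work are solid. World frame = base frame: x ahead of the robot, y to its left, z up, the work surface at z = 0. Lengths are in m, angles in rad, forces in N, time in s.
With the tool pointing down it reaches from about 0.3 to 0.95 m from the base axis. Payload 3.1 kg.
Tool frame: the origin (TCP) lies midway between the tips of the shut fingers; the grasp point (between the pads) lies 19 mm behind it (arm.pinch_z is the distance from the TCP to the grasp point, in m); z points along the fingers, y is the line along which they close (so a half turn about z gives the same grasp; the last joint's range is limited). The gripper opens to 85 mm and grips with 20 to 120 N. Pads are 22 mm wide; open, the fingers measure 114 mm over their backs; the gripper's body (76 mm by 85 mm) begins 54 mm behind the grasp point. The pads swing forward as they close: fully open they stand 13 mm farther back than shut.
Start: joints at [-1.349, 0.308, 1.634, -0, 1.2, -0.07], TCP at [0.18, -0.599, 0.231] pointing down, gripper open.
Joint ranges: [-3.06, 3.06], [-0.79, 1.96], [0.05, 2.63], [-1.19, 4.34], [0.05, 2.64], [-2.94, 2.94]. Speed limits (rad/s): [2.79, 2.79, 3.14, 3.14, 3.14, 3.14].

## Interface

Orientations are given as a rotation vector (axis times angle).
In Python, from plant import arm, vision, sign_off gives the robot as it stands.
- The arm moves only by the tool jog_arm, never from a script. Its argument "motion" is a list of rows, each an object of numbers: "dx", "dy", "dz": the shift along the tool's x, y, z normalised to -1 to 1, where 1 is 0.3 m; "yaw": the turn about the tool's z normalised to -1 to 1, where 1 is 0.5 rad; "gripper": the closure, from 0 (fully open) to 1 (shut). A call has 1 to 12 rows; each row is the pose to reach, as a shift and turn from the pose commanded when the call began, along the tool's axes at that moment; what a row does not reach only later rows make up. A row lasts 1/10 s, in which the tool goes at most 50 mm and 8.59 degrees, less where a joint would pass 70% of its speed; a pose out of reach is approached as far as the arm can. A call with a number of a shift or a turn outside -1 to 1 is refused whole. A call with a gripper value outside its range is refused whole. The fingers move at their own pace and stop on an object; "squeeze" is the grip in N (left out, the last holds). Time passes only in rows, so rows that repeat a pose let the fingers close. It gives the time, the measured TCP pose, the force, the opening and the grip force at its end, in the units of the state.
- arm.sense(): the state, without advancing time (a new reading comes with each control period).
- vision.camera(name): name is "scene" or "top"; returns a dict with "pixels" (420x560x3 uint8, red, green, blue), "fx", "fy", "cx", "cy" (pixels), "dist_coeffs" ([k1, k2, p1, p2, k3] as OpenCV has them; the pictures are not rectified), "rvec" (rotation vector, rad) and "tvec" (3), from world to camera coordinates, as OpenCV has them. Camera axes: x right, y down, z forward; pixel columns grow to the right and rows downward; lengths in m; the calibration is good to about 2 mm. A picture is of the moment at which its call begins. There is no depth.
- sign_off(): hands the job in; it is judged then, once.
The state is a dict: "time": time; "qpos": joint angles; "joint_velocities": joint speeds; "effort": joint torques, N m; "tool_pos": TCP position; "tcp_rot": TCP orientation; "ft_force": force on the tool from outside, world axes, zero at the start; "moment": the same for the moment, N m; "finger_gap": opening from 0.0 (shut) to 1.0 (fully open); "grasp_force": force on a finger pad.
Only numpy, scipy, OpenCV 4.12 (cv2) and the standard library are available. Lean on these libraries where they do the work, as an engineer would, in place of code of your own. Each camera call takes 0.05 s, during which the arm holds its last target. There are 200 camera calls.

## Task

Check the springs of the tilt mirror mount. With a fingertip press the blue pad on its left corner down until that corner's pointer is level with the red mark on its scale, not well past it, keep it there for about a second, then let go so that the plate springs back; after that do the same with the yellow pad on the right corner. Do not touch the mirror or shift the red marks, do not lift anything, leave the jar, timer and petri dish where they are, and finish clear of the mount.

Things in the scene. Friction and masses are not known exactly. Their poses are not given: they have to be found in the camera images.
- mount: mirror mount fixed to the bench: dark T-shaped base 250 mm (y) x 165 mm (x), 12 mm thick; origin: centre of its underside, z up. Pivot ball at x +55, z 80 mm carries a square tilt plate (side 114, 8 thick) set cornerwise: ball at its far (+x) corner, sprung left (+y) and right (-y) corners with pads at x -9, y +/-64 mm. White scale plates, 94 mm high, at x -40 to -60, y +/-85 to 120 mm
- blue_pad: blue round plastic press pad, 24 mm across, standing 7 mm proud of the left (+y side of the mount) corner of the tilt plate; origin at the centre of its top face, z up at rest, top face 91 mm above the bench at rest. It lies 90 mm from the pivot ball.
- left_pointer (a point): tip of the thin dark pointer that sticks out of the left corner beside the blue pad, 145 mm from the pivot ball in line with the pad (55 mm beyond it) and 80 mm above the bench at rest. It sinks with the corner: 1.6 mm for each 1 mm the pad sinks.
- left_mark (a point): the left scale mark: middle height of the red index tab (8 mm high, with a thin red line across the scale) on the white upright left scale plate; the point lies where the left pointer tip passes, z up. 17 to 34 mm below the pointer's rest height, differing by run and side. Held by friction; must not be shifted.
- left_tilt (a joint): tilt of the plate as its left corner sinks, rad: about 0 at rest, positive = left corner down, hard stop at 0.36. Pointer drop = 145 mm x sin(value). Sprung at about 3.6 N m/rad: about 0.45 N per mm of pad travel (5 to 10 N at the mark); springs back when let go.
- yellow_pad: yellow round plastic press pad, 24 mm across, standing 7 mm proud of the right (-y side of the mount) corner of the tilt plate; origin at the centre of its top face, z up at rest, top face 91 mm above the bench at rest. It lies 90 mm from the pivot ball.
- right_pointer (a point): tip of the thin dark pointer that sticks out of the right corner beside the yellow pad, 145 mm from the pivot ball in line with the pad (55 mm beyond it) and 80 mm above the bench at rest. It sinks with the corner: 1.6 mm for each 1 mm the pad sinks.
- right_mark (a point): the right scale mark: middle height of the red index tab (8 mm high, with a thin red line across the scale) on the white upright right scale plate; the point lies where the right pointer tip passes, z up. 17 to 34 mm below the pointer's rest height, differing by run and side. Held by friction; must not be shifted.
- right_tilt (a joint): tilt of the plate as its right corner sinks, rad: about 0 at rest, positive = right corner down, hard stop at 0.36. Pointer drop = 145 mm x sin(value). Sprung at about 3.6 N m/rad: about 0.45 N per mm of pad travel (5 to 10 N at the mark); springs back when let go.
- specimen_jar: loose specimen jar with yellow screw cap, 38 mm across, 58 mm high, standing close behind the right side of the mount; origin at the centre of its underside; bystander
- bench_timer: loose white bench timer lying on its back, 58 x 66 x 18 mm, left of the mount; origin at the centre of its underside; bystander
- petri: loose round petri dish, 62 mm across, 16 mm high, on the robot's side of the mount to the right; origin at the centre of its underside; bystander
- mirror: round mirror in a black ring, 52 mm across and 5 mm thick, lying on the middle of the tilt plate, its centre 64 mm from either pad centre, its face 2 mm lower than the pad tops; origin at the centre of its underside; not to be touched

How it is judged:
On the way, in this order (a step that is already met when the one before it is completed fails the run):
1. the blue pad is pressed by a finger with the left pointer level with the left mark (within 4 mm), the right corner not pressed down (z of left_pointer in the frame of left_mark between -0.004 and 0.004 m and contact force between the fingers and blue_pad above 1 N and value of joint right_tilt below 0.05 rad), for 0.5 s.
2. the blue pad is let go and the plate has sprung back (value of joint left_tilt between -0.025 and 0.025 rad and value of joint right_tilt between -0.025 and 0.025 rad and contact force between the fingers and mount below 0.1 N), for 0.2 s.
3. the yellow pad is pressed by a finger with the right pointer level with the right mark (within 4 mm), the left corner not pressed down (z of right_pointer in the frame of right_mark between -0.004 and 0.004 m and contact force between the fingers and yellow_pad above 1 N and value of joint left_tilt below 0.05 rad), for 0.5 s.
At the end, for the whole second after the job is handed in: the plate is back at rest (both tilts within 0.025 rad of zero) with nothing touching the mount, the red marks are where they were (3 mm), and jar, timer and petri dish stand where they stood (10 mm), the jar upright (all of step 2 and contact force between the arm and mount below 0.1 N and distance of each of specimen_jar, bench_timer, petri from where it was at the start of the episode below 0.01 m and distance of each of left_mark, right_mark from where it was at the start of the episode below 0.003 m and angle between specimen_jar's own z axis and vertical below 0.1 rad).
It fails at once if a pointer is pressed more than 9 mm past its mark (z of left_pointer in the frame of left_mark below -0.009 m or z of right_pointer in the frame of right_mark below -0.009 m).
It fails at once if the mirror is touched (contact force between any of the fingers, the arm and mirror above 0.3 N).
It fails at once if a corner of the plate is lifted by the robot (value of joint any of left_tilt, right_tilt below -0.035 rad and contact force between the fingers and mount above 0.5 N).
It fails at once if a red mark is shifted (distance of any of left_mark, right_mark from where it was at the start of the episode above 0.004 m).
It fails at once if the jar, timer or petri dish is moved or lifted (distance of any of specimen_jar, bench_timer, petri from where it was at the start of the episode above 0.015 m).
It also fails if it takes over 48 s, if anything falls off the work surface, if the arm or the gripper's body presses on something with over 40 N, if the wrist force passes 120 N, or if a joint passes its speed limit or range.

## Working session

There is one attempt and no reset: what is moved stays moved. The work goes in short steps, Python scripts to look and compute and a tool call to move; the robot and the scene stay as the last step left them, time stands still between calls to the robot, and variables do not carry over. Pictures are saved under pics/ and viewed, at most 10 in all, crops included, and the job is handed in when it is done.

Besides the shell and the picture viewer there is one more tool, called in YAML: its name, and indented under it one key for each argument. jog_arm: Moves the arm, as the interface text tells. Scaled input: -1 to 1 covers 0.3 m each way for a shift and 0.5 rad each way for a turn. Its arguments: {"type":"object","properties":{"motion":{"type":"array"},"squeeze":{"type":"number"}},"required":["motion"]}

```bash
mkdir -p pics; cat > h.py <<'E'
from plant import arm, vision, sign_off
import numpy as np, cv2
def shot(n,f=None):
    c=vision.camera(n)
    if f: cv2.imwrite('pics/'+f,c['pixels'][:,:,::-1])
    return c
def K(c): return np.array([[c['fx'],0,c['cx']],[0,c['fy'],c['cy']],[0,0,1.]])
def proj(c,P): return cv2.projectPoints(np.array(P,float).reshape(-1,3),np.array(c['rvec'],float),np.array(c['tvec'],float),K(c),np.array(c['dist_coeffs'],float))[0][:,0]
def ray(c,uv):
    n=cv2.undistortPoints(np.array(uv,float).reshape(-1,1,2),K(c),np.array(c['dist_coeffs'],float))[:,0]
    R=cv2.Rodrigues(np.array(c['rvec'],float))[0]; o=-R.T@np.array(c['tvec'],float).ravel()
    return o,np.c_[n,np.ones(len(n))]@R
def atz(c,uv,z):
    o,d=ray(c,uv); return o+d*((np.array(z)-o[2])/d[:,2])[:,None]
E
python3 - <<'E'
from h import *
for n in('scene','top'):
    c=shot(n,n+'0.png'); o,d=ray(c,[[280,210]]); print(n,o,d,c['fx'])
print(arm.sense())
E
```

```text
scene [0.85027126 0.63343524 0.64208251] [[-0.39658627 -0.72865242 -0.55839391]] 499.2427612965952
top [ 0.27132337 -0.08421002  0.96176247] [[ 0.23301616 -0.01105729 -0.97271695]] 404.0093170464194
{'time': 0.1, 'qpos': array([-1.34867141e+00,  3.08914854e-01,  1.63506519e+00, -3.30899374e-05,
        1.19968890e+00, -6.96731757e-02]), 'joint_velocities': array([ 5.43533020e-04, -7.93221126e-04, -2.72162206e-03,  1.08918925e-03,
        1.72588671e-05,  1.71732393e-03]), 'effort': array([-6.31010898e-04, -4.16406977e+01, -2.77644539e+01, -1.48032050e-04,
        4.04142018e-03,  7.96635675e-06]), 'tool_pos': array([ 0.17961278, -0.59785772,  0.230161  ]), 'tcp_rot': array([-3.10616641e+00, -4.56449023e-01,  2.96448456e-04]), 'ft_force': array([ 0.67179035, -0.19601687,  0.24485678]), 'moment': array([-0.00957015, -0.03801642,  0.00884832]), 'grasp_force': 0.0, 'finger_gap': 1.0037185280727738}
```

View pics/scene0.png

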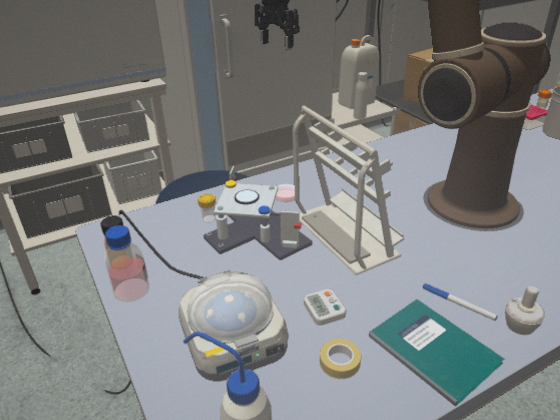

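View pics/top0.png

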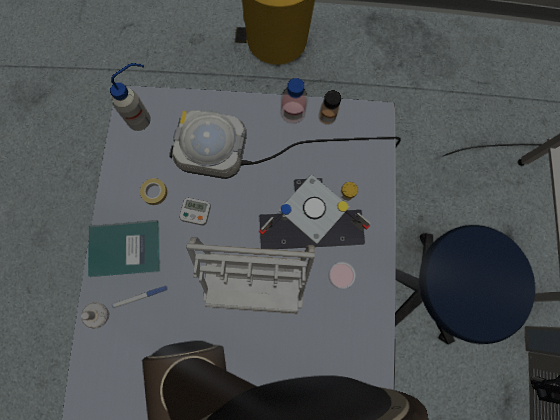

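The scene view shows the mount at about (255,220), with the blue pad at (264,210) and the yellow at (230,184). A tall rack stands between it and the robot. In the top view the blue pad is at (286,210), the yellow at (343,207), and the red tabs at about (267,226) and (362,222).

```bash
python3 - <<'E'
import cv2
a=cv2.imread('pics/scene0.png')[165:265,190:320]; b=cv2.imread('pics/top0.png')[170:255,250:380]
cv2.imwrite('pics/sc.png',cv2.resize(a,None,fx=6,fy=6,interpolation=2))
cv2.imwrite('pics/tc.png',cv2.resize(b,None,fx=6,fy=6,interpolation=2))
E
```

```text
(no output)
```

View pics/sc.png

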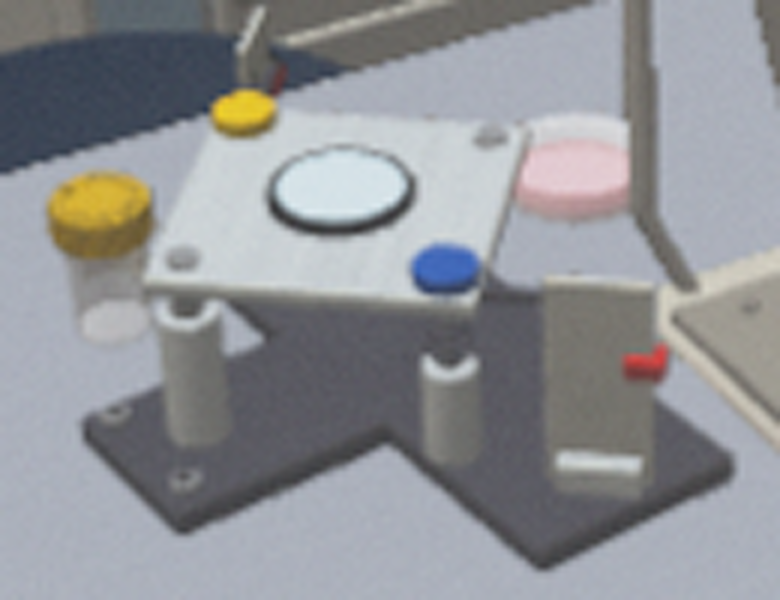

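View pics/tc.png

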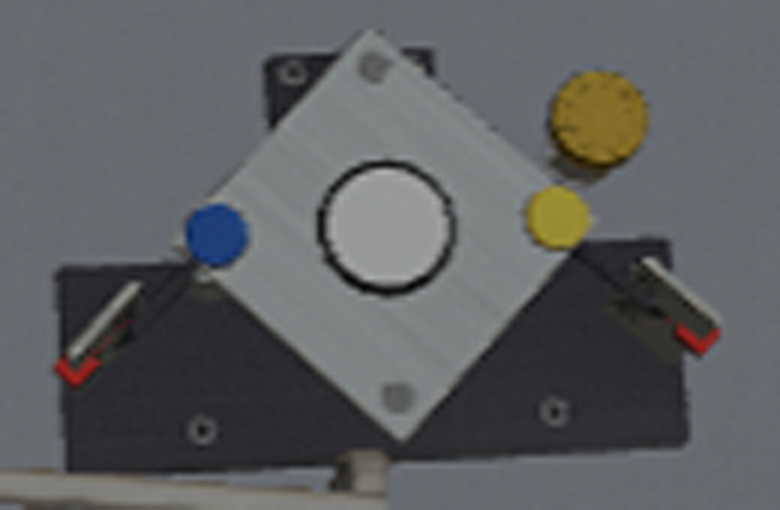

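The scene crop shows the blue pad top at (446,262), the yellow pad top at (244,107), the mirror at (341,189) and the left red tab at (645,362). The right tab is only a sliver at (280,78). The top crop shows the pads at (216,235) and (558,217), the left tab at (77,368) and the right tab at (700,338). Next I fit the mount pose and the tab heights.

```bash
cat >> h.py <<'E'
def W(p,P): 
    P=np.array(P,float).reshape(-1,3)/1e3; c,s=np.cos(p[2]),np.sin(p[2])
    return np.c_[p[0]+c*P[:,0]-s*P[:,1],p[1]+s*P[:,0]+c*P[:,1],P[:,2]]
E
python3 - <<'E'
from h import *
from scipy.optimize import least_squares
S,T=shot('scene'),shot('top')
s=lambda a:np.array(a)/6+[190,165]-.5+.08
t=lambda a:np.array(a)/6+[250,170]-.5+.08
Ps=[[-9,64,91],[-9,-64,91],[-9,0,89],[-82.5,125,12]]; us=s([[446,262],[244,107],[341,189],[733,457]])
Pt=[[-9,64,91],[-9,-64,91],[-9,0,89],[-82.5,125,12],[-82.5,-125,12]]; ut=t([[216,235],[558,217],[387,229],[70,470],[688,442]])
f=lambda p:np.r_[(proj(S,W(p,Ps))-us).ravel(),(proj(T,W(p,Pt))-ut).ravel()]
r=least_squares(f,[.5,-.15,0]); p=r.x; print(p,r.fun.reshape(-1,2).round(1)); np.save('p.npy',p)
print('pads',W(p,[[-9,64,91],[-9,-64,91]]))
# tabs: triangulate
def tri(a,b):
    o1,d1=ray(S,[a]);o2,d2=ray(T,[b]);A=np.c_[d1[0],-d2[0]];k=np.linalg.lstsq(A,o2-o1,rcond=None)[0]
    q1=o1+k[0]*d1[0];q2=o2+k[1]*d2[0];return (q1+q2)/2,np.linalg.norm(q1-q2)
def M(q): c,s_=np.cos(p[2]),np.sin(p[2]);d=q[:2]-p[:2];return [1e3*(c*d[0]+s_*d[1]),1e3*(-s_*d[0]+c*d[1]),1e3*q[2]]
for n,a,b in(('L',[645,362],[77,368]),('R',[280,78],[700,338])):
    q,e=tri(s(a)[0] if s(a).ndim>1 else s(a),t(b)); print(n,M(q),e)
for z in(40,50,60,70,94):
  print(z,[((proj(S,W(p,[[-50+dx,y,z]]))[0]-[190,165]+.42)*6).round() .tolist() for dx,y in((0,104),(-14,118),(0,-104),(-14,-118))])
# pointer tip locations
u=np.array([-64,64])/90.5*145+[55,0];print('tip',u)
E
```

```text
[ 0.50016158 -0.16881745  0.12062884] [[ 0.2  0.4]
 [ 0.   0.2]
 [ 0.1 -0.2]
 [-0.1  0.4]
 [ 0.   0.1]
 [ 0.4  0.3]
 [ 0.2 -0.1]
 [-0.9  0.1]
 [ 0.9 -0.5]]
pads [[ 0.48352545 -0.10636556  0.091     ]
 [ 0.49892852 -0.23343541  0.091     ]]
L [np.float64(-50.74972200155655), np.float64(117.58856994453919), np.float64(62.953301612508064)] 0.0007659563934625491
R [np.float64(-53.03328254088238), np.float64(-117.19010183033446), np.float64(63.931952704792515)] 0.003982832937002472
40 [[620.0, 400.0], [678.0, 404.0], [291.0, 146.0], [302.0, 120.0]]
50 [[620.0, 376.0], [678.0, 380.0], [289.0, 124.0], [300.0, 98.0]]
60 [[619.0, 351.0], [678.0, 356.0], [287.0, 102.0], [299.0, 76.0]]
70 [[619.0, 327.0], [678.0, 331.0], [286.0, 79.0], [297.0, 53.0]]
94 [[619.0, 267.0], [679.0, 271.0], [281.0, 24.0], [293.0, -2.0]]
tip [-47.54143646 102.54143646]
```

```bash
python3 - <<'E'
from h import *
S,T=shot('scene'),shot('top')
p=np.load('p.npy')
def M(q): c,s_=np.cos(p[2]),np.sin(p[2]);d=q[:2]-p[:2];return np.round([1e3*(c*d[0]+s_*d[1]),1e3*(-s_*d[0]+c*d[1]),1e3*q[2]],1)
t=lambda a:np.array(a)/6+[250,170]-.42
for z in (88,94):print(z,[M(q) for q in atz(T,t([[138,285],[68,362],[650,262],[718,328]]),z)])
for z in (60,):print(z,[M(q) for q in atz(T,t([[60,368],[77,383],[97,362],[680,335],[700,352],[718,335]]),z)])
s=S['pixels'][:,:,::-1];t=T['pixels'][:,:,::-1]
z=lambda im,x,y:cv2.resize(im[y:y+24,x:x+32],None,fx=12,fy=12,interpolation=0)
cv2.imwrite('pics/tabs.png',np.vstack([np.hstack([z(s,280,208),z(s,222,164)]),np.hstack([z(t,252,212),z(t,350,208)])]))
E
```

```text
88 [array([-19273.8,   1879.4,  88000. ]), array([-16526.1,   -818.2,  88000. ]), array([-19211.2,  20850.6,  88000. ]), array([-16603.3,  23124.8,  88000. ])]
94 [array([-20587.5,   2001.2,  94000. ]), array([-17650.4,   -882.3,  94000. ]), array([-20520.6,  22280.2,  94000. ]), array([-17732.9,  24711.2,  94000. ])]
60 [array([-11138.5,   -723.4,  60000. ]), array([-10742. ,   -320.5,  60000. ]), array([-11244.4,    197.7,  60000. ]), array([-11202.8,  14746.6,  60000. ]), array([-10747.7,  15204.9,  60000. ]), array([-11154.5,  15702.7,  60000. ])]
```

View pics/tabs.png

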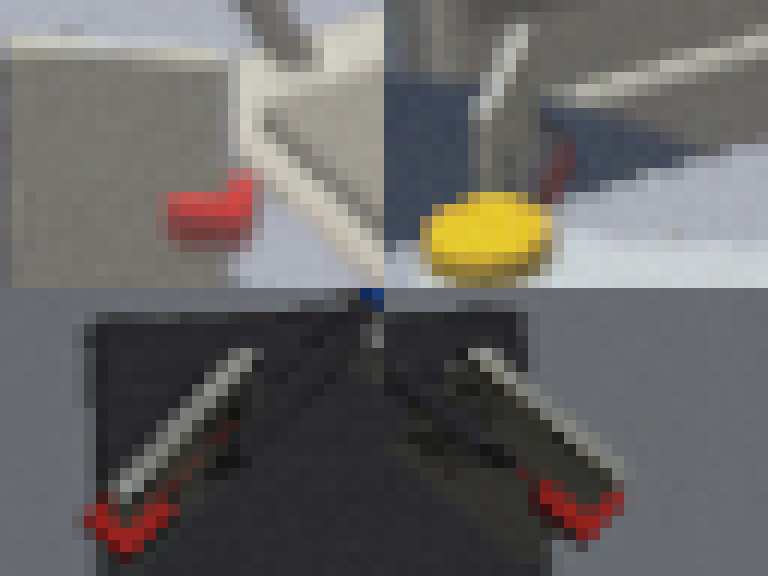

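```bash
python3 - <<'E'
from h import *
S,T=shot('scene'),shot('top')
p=np.load('p.npy')
def M(q): c,s_=np.cos(p[2]),np.sin(p[2]);d=q[:2]-p[:2];return np.round([1e3*(c*d[0]+s_*d[1]),1e3*(-s_*d[0]+c*d[1]),1e3*q[2]],1)
sl=lambda a:np.array(a)/12+[280,208]-.5
sr=lambda a:(np.array(a)-[384,0])/12+[222,164]-.5
tl=lambda a:(np.array(a)-[0,288])/12+[252,212]-.5
tr=lambda a:(np.array(a)-[384,288])/12+[350,208]-.5
isl=lambda u:((u+.5-[280,208])*12).round()
isr=lambda u:((u+.5-[222,164])*12+[384,0]).round()
print('Ltop z94',[M(q) for q in atz(T,tl([[258,350],[115,495]]),.094)],'Rtop',[M(q) for q in atz(T,tr([[472,350],[622,478]]),.094)])
for z in(.052,.060,.064,.068):
  L=atz(T,tl([[88,520],[125,553],[175,512]]),z);R=atz(T,tr([[622,497],[585,540],[540,487]]),z)
  print(z,'L',[M(q)[:2].tolist() for q in L],isl(proj(S,L)).tolist(),'R',[M(q)[:2].tolist() for q in R],isr(proj(S,R)).tolist())
q=atz(T,tl([[258,350],[115,495]]),.094);print('Ltop pred',isl(proj(S,q)));q=atz(T,tr([[472,350],[622,478]]),.094);print('Rtop pred',isr(proj(S,q)))
E
```

```text
Ltop z94 [array([-26.1,  92.9,  94. ]), array([-51.8, 120.3,  94. ])] Rtop [array([-26.2, -93. ,  94. ]), array([ -51.6, -118.3,   94. ])]
0.052 L [[-48.4, 126.1], [-55.1, 119.3], [-47.7, 109.5]] [[234.0, 292.0], [241.0, 258.0], [169.0, 247.0]] R [[-47.3, -129.0], [-55.3, -121.0], [-44.5, -113.3]] [[498.0, 204.0], [555.0, 208.0], [528.0, 242.0]]
0.06 L [[-49.9, 126.0], [-56.6, 119.3], [-49.2, 109.5]] [[240.0, 249.0], [247.0, 216.0], [176.0, 205.0]] R [[-48.8, -126.9], [-56.7, -119.0], [-46.1, -111.4]] [[507.0, 171.0], [564.0, 174.0], [538.0, 207.0]]
0.064 L [[-50.7, 125.9], [-57.3, 119.2], [-49.9, 109.5]] [[244.0, 228.0], [250.0, 195.0], [179.0, 184.0]] R [[-49.5, -125.9], [-57.4, -117.9], [-46.8, -110.4]] [[511.0, 154.0], [568.0, 157.0], [542.0, 190.0]]
0.068 L [[-51.4, 125.8], [-58.0, 119.2], [-50.7, 109.5]] [[247.0, 206.0], [254.0, 173.0], [183.0, 162.0]] R [[-50.3, -124.8], [-58.2, -116.9], [-47.6, -109.4]] [[516.0, 137.0], [573.0, 140.0], [547.0, 173.0]]
Ltop pred [[  1.  40.]
 [229.  59.]]
Rtop pred [[486. 123.]
 [530.  29.]]
```

The fit holds: the predicted scale tops match the image at z 94 mm. The left tab top is at about 68 mm, so the left mark is at about 63–64 mm. The right tab top is at about 67 mm, so the right mark is at about 63 mm. Now the rack clearance.

```bash
python3 - <<'E'
from h import *
S,T=shot('scene'),shot('top')
def tri(a,b):
    o1,d1=ray(S,[a]);o2,d2=ray(T,[b]);k=np.linalg.lstsq(np.c_[d1[0],-d2[0]],o2-o1,rcond=None)[0]
    q1=o1+k[0]*d1[0];q2=o2+k[1]*d2[0];return ((q1+q2)/2).round(3),np.linalg.norm(q1-q2).round(4)
print(tri([303,113],[311,250]),tri([380,158],[192,245]))
p=np.load('p.npy')
R=cv2.Rodrigues(arm.sense()['tcp_rot'])[0];print(R.round(3))
for s in(1,-1):
  w=W(p,[[-9-2.5,s*(64+2.5),91]])[0]; print(w)
a=S['pixels'][90:270,200:440,::-1];cv2.imwrite('pics/rack.png',cv2.resize(a,None,fx=3,fy=3,interpolation=2))
E
```

```text
(array([ 0.37 , -0.15 ,  0.253]), np.float64(0.0056)) (array([0.36 , 0.066, 0.248]), np.float64(0.0175))
[[ 0.958  0.288 -0.   ]
 [ 0.288 -0.958  0.   ]
 [ 0.    -0.    -1.   ]]
[ 0.48074277 -0.10418457  0.091     ]
[ 0.49674753 -0.23621808  0.091     ]
```

View pics/rack.png

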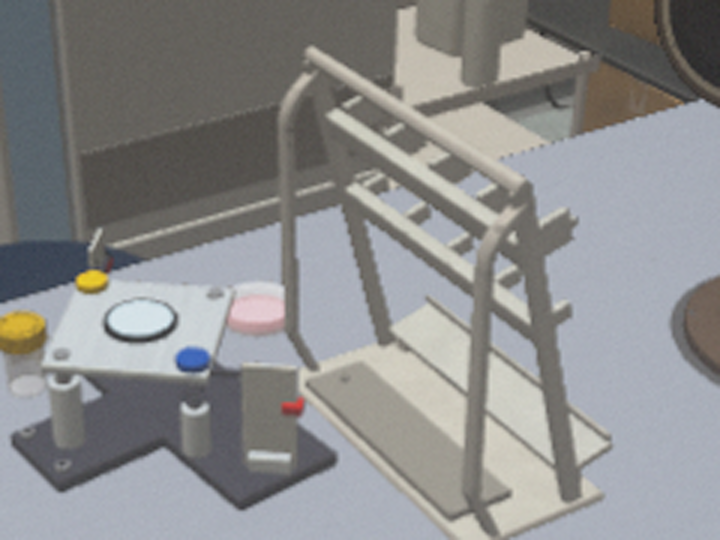

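The rack's top bar is at about z 0.25, x 0.37, y −0.15 to 0.07, so I approach high and from the right.

jog_arm:
  motion:
    - {"dz": -0.17, "gripper": 1}
    - {"dz": -0.33, "gripper": 1}
    - {"dx": 0.15, "dy": -0.08, "dz": -0.33, "gripper": 1}
    - {"dx": 0.3, "dy": -0.16, "dz": -0.33, "gripper": 1}
    - {"dx": 0.45, "dy": -0.24, "dz": -0.33, "gripper": 1}
    - {"dx": 0.6, "dy": -0.32, "dz": -0.33, "gripper": 1}
    - {"dx": 0.72, "dy": -0.39, "dz": -0.33, "gripper": 1}
    - {"dx": 0.83, "dy": -0.45, "dz": -0.33, "gripper": 1}
    - {"dx": 0.83, "dy": -0.45, "dz": -0.33, "gripper": 1}
    - {"dx": 0.83, "dy": -0.45, "dz": -0.33, "gripper": 1}
  squeeze: 20

```text
$.motion[0]: bad value
```

jog_arm:
  motion:
    - {"dx": 0.0, "dy": 0.0, "dz": -0.17, "yaw": 0.0, "gripper": 1.0}
    - {"dx": 0.0, "dy": 0.0, "dz": -0.33, "yaw": 0.0, "gripper": 1.0}
    - {"dx": 0.15, "dy": -0.08, "dz": -0.33, "yaw": 0.0, "gripper": 1.0}
    - {"dx": 0.3, "dy": -0.16, "dz": -0.33, "yaw": 0.0, "gripper": 1.0}
    - {"dx": 0.45, "dy": -0.24, "dz": -0.33, "yaw": 0.0, "gripper": 1.0}
    - {"dx": 0.6, "dy": -0.32, "dz": -0.33, "yaw": 0.0, "gripper": 1.0}
    - {"dx": 0.72, "dy": -0.39, "dz": -0.33, "yaw": 0.0, "gripper": 1.0}
    - {"dx": 0.83, "dy": -0.45, "dz": -0.33, "yaw": 0.0, "gripper": 1.0}
    - {"dx": 0.83, "dy": -0.45, "dz": -0.33, "yaw": 0.0, "gripper": 1.0}
    - {"dx": 0.83, "dy": -0.45, "dz": -0.33, "yaw": 0.0, "gripper": 1.0}
  squeeze: 20

```text
time: 1.5
tool_pos: [0.3799, -0.3972, 0.3305]
tcp_rot: [3.107, 0.46, -0.001]
ft_force: [-0.4, -0.1, 0.1]
finger_gap: 0.0
grasp_force: 0.0
```

jog_arm:
  motion:
    - {"dx": 0.15, "dy": -0.1, "dz": 0.0, "yaw": 0.0, "gripper": 1.0}
    - {"dx": 0.28, "dy": -0.19, "dz": 0.0, "yaw": 0.0, "gripper": 1.0}
    - {"dx": 0.41, "dy": -0.28, "dz": 0.0, "yaw": 0.0, "gripper": 1.0}
    - {"dx": 0.52, "dy": -0.38, "dz": 0.0, "yaw": 0.0, "gripper": 1.0}
    - {"dx": 0.56, "dy": -0.52, "dz": 0.0, "yaw": 0.0, "gripper": 1.0}
    - {"dx": 0.58, "dy": -0.66, "dz": 0.0, "yaw": 0.0, "gripper": 1.0}
    - {"dx": 0.6, "dy": -0.76, "dz": 0.0, "yaw": 0.0, "gripper": 1.0}
    - {"dx": 0.603, "dy": -0.839, "dz": 0.0, "yaw": 0.0, "gripper": 1.0}
    - {"dx": 0.603, "dy": -0.839, "dz": 0.0, "yaw": 0.0, "gripper": 1.0}
    - {"dx": 0.603, "dy": -0.839, "dz": 0.0, "yaw": 0.0, "gripper": 1.0}

```text
time: 2.5
tool_pos: [0.4803, -0.1058, 0.3305]
tcp_rot: [3.107, 0.456, 0.001]
ft_force: [-0.3, -1.0, 0.2]
finger_gap: -0.003
grasp_force: 0.0
```

```bash
python3 - <<'E'
from h import *
s=arm.sense();print(s['qpos'].round(3),s['tool_pos'].round(4),s['ft_force'].round(2))
c=shot('scene','hover.png')
print(proj(c,s['tool_pos']))
E
```

```text
[-3.050e-01 -3.500e-02  1.821e+00 -1.000e-03  1.355e+00  9.750e-01] [ 0.4803 -0.1058  0.3305] [-0.32 -0.98  0.17]
[[260.51030821  92.41342021]]
```

View pics/hover.png

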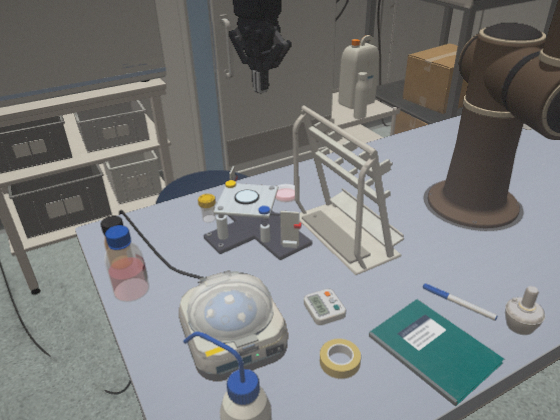

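The hover picture shows the closed fingertips at (260,90), where projected, with the arm well above the rack. Descending.

jog_arm:
  motion:
    - {"dx": 0.0, "dy": 0.0, "dz": 0.1, "yaw": 0.0, "gripper": 1.0}
    - {"dx": 0.0, "dy": 0.0, "dz": 0.22, "yaw": 0.0, "gripper": 1.0}
    - {"dx": 0.0, "dy": 0.0, "dz": 0.34, "yaw": 0.0, "gripper": 1.0}
    - {"dx": 0.0, "dy": 0.0, "dz": 0.46, "yaw": 0.0, "gripper": 1.0}
    - {"dx": 0.0, "dy": 0.0, "dz": 0.58, "yaw": 0.0, "gripper": 1.0}
    - {"dx": 0.0, "dy": 0.0, "dz": 0.68, "yaw": 0.0, "gripper": 1.0}
    - {"dx": 0.0, "dy": 0.0, "dz": 0.73, "yaw": 0.0, "gripper": 1.0}
    - {"dx": 0.0, "dy": 0.0, "dz": 0.73, "yaw": 0.0, "gripper": 1.0}
    - {"dx": 0.0, "dy": 0.0, "dz": 0.73, "yaw": 0.0, "gripper": 1.0}

```text
time: 3.45
tool_pos: [0.4807, -0.1059, 0.1114]
tcp_rot: [3.108, 0.454, -0.0]
ft_force: [-0.2, -0.8, 0.7]
finger_gap: 0.001
grasp_force: 0.0
```

```bash
python3 - <<'E'
from h import *
s=arm.sense();print(s['tool_pos'].round(4),s['ft_force'].round(2))
c=shot('scene');a=c['pixels'][165:245,210:320,::-1];cv2.imwrite('pics/near.png',cv2.resize(a,None,fx=7,fy=7,interpolation=2))
print((proj(c,s['tool_pos'])-[210,165]+.5)*7)
E
```

```text
[ 0.4807 -0.1059  0.1114] [-0.21 -0.77  0.75]
[[389.0820188  246.30190841]]
```

View pics/near.png

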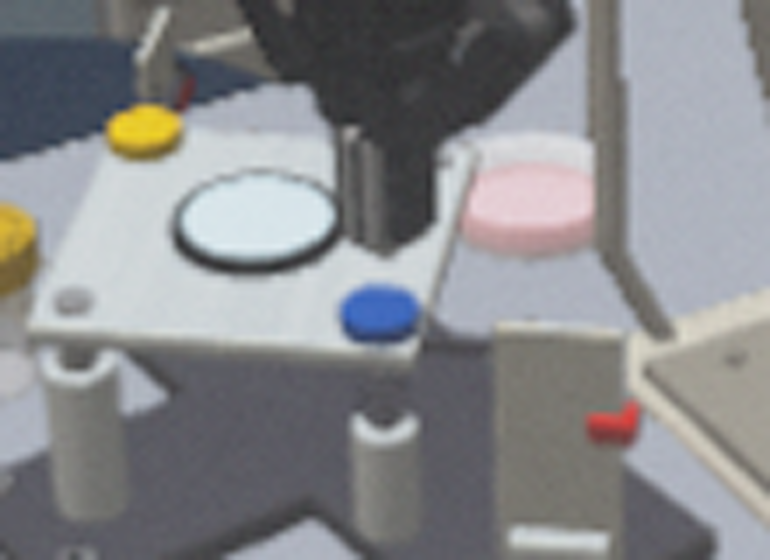

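The crop shows the fingertip right above the blue pad (pad at (380,307), tip at (389,247), 20 mm higher), clear of the mirror and scale. Pressing part way.

jog_arm:
  motion:
    - {"dx": 0.0, "dy": 0.0, "dz": 0.03, "yaw": 0.0, "gripper": 1.0}
    - {"dx": 0.0, "dy": 0.0, "dz": 0.06, "yaw": 0.0, "gripper": 1.0}
    - {"dx": 0.0, "dy": 0.0, "dz": 0.07, "yaw": 0.0, "gripper": 1.0}
    - {"dx": 0.0, "dy": 0.0, "dz": 0.08, "yaw": 0.0, "gripper": 1.0}
    - {"dx": 0.0, "dy": 0.0, "dz": 0.09, "yaw": 0.0, "gripper": 1.0}
    - {"dx": 0.0, "dy": 0.0, "dz": 0.09, "yaw": 0.0, "gripper": 1.0}
    - {"dx": 0.0, "dy": 0.0, "dz": 0.09, "yaw": 0.0, "gripper": 1.0}

```text
time: 4.2
tool_pos: [0.4798, -0.1043, 0.0843]
tcp_rot: [-3.108, -0.457, 0.001]
ft_force: [-2.8, 1.3, 3.0]
finger_gap: 0.0
grasp_force: 1.5
```

jog_arm:
  motion:
    - {"dx": 0.0, "dy": 0.0, "dz": 0.005, "yaw": 0.0, "gripper": 1.0}
    - {"dx": 0.0, "dy": 0.0, "dz": 0.01, "yaw": 0.0, "gripper": 1.0}
    - {"dx": 0.0, "dy": 0.0, "dz": 0.01, "yaw": 0.0, "gripper": 1.0}
    - {"dx": 0.0, "dy": 0.0, "dz": 0.01, "yaw": 0.0, "gripper": 1.0}

```text
time: 4.6
tool_pos: [0.48, -0.1044, 0.0813]
tcp_rot: [-3.108, -0.457, 0.001]
ft_force: [-2.7, 2.5, 4.1]
finger_gap: -0.002
grasp_force: 2.3
```

```bash
python3 - <<'E'
from h import *
s=arm.sense();print(s['tool_pos'].round(4),s['ft_force'].round(2))
c=shot('scene');d=shot('top')
a=c['pixels'][170:240,210:310,::-1];b=d['pixels'][195:245,250:300,::-1]
z=lambda a,h:cv2.resize(a,None,fx=h/a.shape[0],fy=h/a.shape[0],interpolation=2)
cv2.imwrite('pics/press.png',np.hstack([z(a,330),z(b,330)]))
# blue corner drop: predicted plate left-corner in scene for several tilts
p=np.load('p.npy');k=330/70
for t in(0,.08,.1,.12,.14):
  def rot(P):
    v=np.array(P,float)-[55,0,80];u=np.array([-.7071,.7071,0]);w=np.array([0.,0,1]);a=v@u;h=v[2];n=v-a*u-h*w
    return [55,0,80]+n+(a*np.cos(t)-0*h+h*np.sin(t))*u+(h*np.cos(t)-a*np.sin(t))*w
  print(t,[((proj(c,W(p,[rot(P)]))[0]-[210,170]+.5)*k).round().tolist() for P in([-9,80.6,84],[-9,64,91],[-47.5,102.5,80],[-89.6,0,84],[-9,0,89])])
E
```

```text
[ 0.48   -0.1044  0.0813] [-2.69  2.51  4.11]
0 [[281.0, 216.0], [257.0, 184.0], [386.0, 215.0], [323.0, 75.0], [175.0, 124.0]]
0.08 [[281.0, 232.0], [259.0, 199.0], [385.0, 237.0], [323.0, 91.0], [176.0, 131.0]]
0.1 [[281.0, 236.0], [260.0, 202.0], [384.0, 243.0], [323.0, 94.0], [177.0, 133.0]]
0.12 [[281.0, 240.0], [260.0, 206.0], [383.0, 248.0], [323.0, 98.0], [177.0, 135.0]]
0.14 [[281.0, 243.0], [260.0, 209.0], [383.0, 254.0], [323.0, 102.0], [177.0, 137.0]]
```

View pics/press.png

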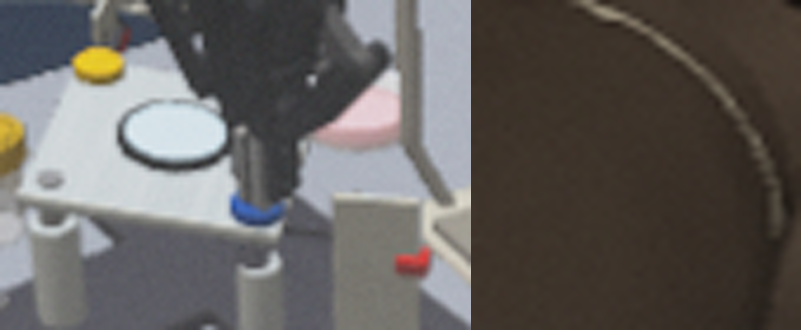

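The plate corner has sunk to about (281,233), a tilt of about 0.11. Go 1 mm deeper and hold, then a little more as margin.

jog_arm:
  motion:
    - {"dx": 0.0, "dy": 0.0, "dz": 0.003, "yaw": 0.0, "gripper": 1.0}
    - {"dx": 0.0, "dy": 0.0, "dz": 0.003, "yaw": 0.0, "gripper": 1.0}
    - {"dx": 0.0, "dy": 0.0, "dz": 0.003, "yaw": 0.0, "gripper": 1.0}
    - {"dx": 0.0, "dy": 0.0, "dz": 0.003, "yaw": 0.0, "gripper": 1.0}
    - {"dx": 0.0, "dy": 0.0, "dz": 0.003, "yaw": 0.0, "gripper": 1.0}
    - {"dx": 0.0, "dy": 0.0, "dz": 0.003, "yaw": 0.0, "gripper": 1.0}
    - {"dx": 0.0, "dy": 0.0, "dz": 0.006, "yaw": 0.0, "gripper": 1.0}
    - {"dx": 0.0, "dy": 0.0, "dz": 0.006, "yaw": 0.0, "gripper": 1.0}
    - {"dx": 0.0, "dy": 0.0, "dz": 0.006, "yaw": 0.0, "gripper": 1.0}
    - {"dx": 0.0, "dy": 0.0, "dz": 0.006, "yaw": 0.0, "gripper": 1.0}
    - {"dx": 0.0, "dy": 0.0, "dz": 0.006, "yaw": 0.0, "gripper": 1.0}
    - {"dx": 0.0, "dy": 0.0, "dz": 0.006, "yaw": 0.0, "gripper": 1.0}

```text
time: 5.9
tool_pos: [0.4802, -0.1045, 0.0795]
tcp_rot: [-3.108, -0.457, 0.0]
ft_force: [-4.7, 3.0, 4.4]
finger_gap: 0.002
grasp_force: 2.7
```

```bash
python3 - <<'E'
from h import *
c=shot('scene');cv2.imwrite('pics/p2.png',c['pixels'][:,:,::-1])
g1=c['pixels'].astype(int).sum(2)/3;g0=cv2.imread('pics/scene0.png').astype(int).sum(2)/3
p=np.load('p.npy')
for x in(246,252,258,262,266):
  for n,g in(('r',g0),('n',g1)):
    col=g[206:230,x-1:x+2].mean(1); d=-np.diff(col)
    i=d.argmax(); w=d[max(i-1,0):i+2].clip(0); print(x,n,(206.5+(w*np.arange(max(i-1,0),i+2)[:len(w)]).sum()/w.sum()).round(2),end=' ')
  print()
# predicted bottom edge (z=76) from far corner (71.6,0) to left corner (-9,80.6)
def rot(P,t):
    P=np.array(P,float).reshape(-1,3);v=P-[55,0,80];u=np.array([-.7071,.7071,0]);a=v@u;h=v[:,2];n=v-np.outer(a,u);n[:,2]=0
    return np.array([55,0,80])+n+np.outer(a*np.cos(t)+h*np.sin(t),u)+np.outer(h*np.cos(t)-a*np.sin(t),[0,0,1])
k=np.linspace(0,1,60)[:,None];E=np.array([71.6,0,76])*(1-k)+np.array([-9,80.6,76])*k
for t in(0,.08,.1,.11,.12,.13,.14,.16):
  u=proj(c,W(p,rot(E,t)));print(t,np.interp([246,252,258,262,266],u[:,0],u[:,1]).round(2))
s=arm.sense();print(s['ft_force'],s['tool_pos'],s['time'])
E
```

```text
246 r 213.89 246 n 216.67 
252 r 214.36 252 n 217.72 
258 r 214.93 258 n 218.91 
262 r 227.79 262 n 220.37 
266 r 227.89 266 n 227.84 
0 [216.92 217.34 217.77 218.05 218.34]
0.08 [218.73 219.56 220.38 220.94 221.49]
0.1 [219.18 220.11 221.04 221.66 222.28]
0.11 [219.41 220.39 221.36 222.02 222.67]
0.12 [219.64 220.66 221.69 222.38 223.06]
0.13 [219.86 220.94 222.02 222.74 223.46]
0.14 [220.09 221.22 222.35 223.1  223.85]
0.16 [220.55 221.78 223.   223.82 224.64]
[-4.3094319   2.80835489  5.4034792 ] [ 0.48014852 -0.1045307   0.07943552] 5.95
```

The image shift gives a tilt of 0.122, a pointer drop of 17.7 mm, which is at the mark. Release, wait, and cross over to the yellow pad.

jog_arm:
  motion:
    - {"dx": 0.0, "dy": 0.0, "dz": -0.03, "yaw": 0.0, "gripper": 1.0}
    - {"dx": 0.0, "dy": 0.0, "dz": -0.1, "yaw": 0.0, "gripper": 1.0}
    - {"dx": 0.0, "dy": 0.0, "dz": -0.2, "yaw": 0.0, "gripper": 1.0}
    - {"dx": 0.0, "dy": 0.0, "dz": -0.2, "yaw": 0.0, "gripper": 1.0}
    - {"dx": 0.0, "dy": 0.0, "dz": -0.2, "yaw": 0.0, "gripper": 1.0}
    - {"dx": -0.02, "dy": 0.1, "dz": -0.2, "yaw": 0.0, "gripper": 1.0}
    - {"dx": -0.04, "dy": 0.22, "dz": -0.2, "yaw": 0.0, "gripper": 1.0}
    - {"dx": -0.06, "dy": 0.34, "dz": -0.2, "yaw": 0.0, "gripper": 1.0}
    - {"dx": -0.076, "dy": 0.437, "dz": -0.2, "yaw": 0.0, "gripper": 1.0}
    - {"dx": -0.076, "dy": 0.437, "dz": -0.2, "yaw": 0.0, "gripper": 1.0}
    - {"dx": -0.076, "dy": 0.437, "dz": -0.14, "yaw": 0.0, "gripper": 1.0}
    - {"dx": -0.076, "dy": 0.437, "dz": -0.09, "yaw": 0.0, "gripper": 1.0}

```text
time: 7.15
tool_pos: [0.4955, -0.2363, 0.1049]
tcp_rot: [-3.108, -0.456, 0.001]
ft_force: [0.1, 0.0, -0.6]
finger_gap: -0.002
grasp_force: 0.0
```

```bash
python3 - <<'E'
from h import *
s=arm.sense();print(s['tool_pos'].round(4),s['ft_force'].round(2))
c=shot('scene');a=c['pixels'][150:225,200:300,::-1];cv2.imwrite('pics/y1.png',cv2.resize(a,None,fx=8,fy=8,interpolation=2))
print((proj(c,s['tool_pos'])-[200,150]+.5)*8)
E
```

```text
[ 0.4955 -0.2363  0.1049] [ 0.07  0.03 -0.55]
[[249.6546598  212.50378332]]
```

View pics/y1.png

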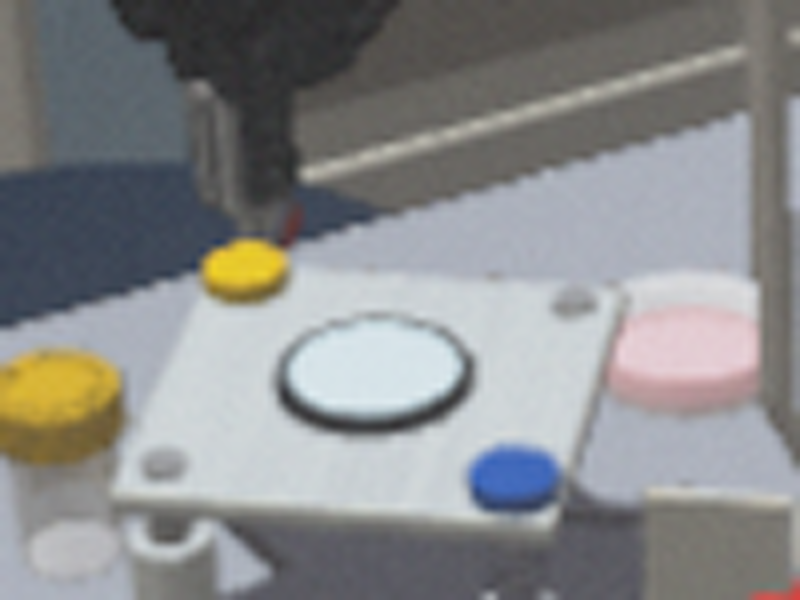

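The crop shows the plate back at rest and the finger above the yellow pad (tip (250,212), pad (245,265)), clear of the jar. Pressing part way.

jog_arm:
  motion:
    - {"dx": 0.0, "dy": 0.0, "dz": 0.025, "yaw": 0.0, "gripper": 1.0}
    - {"dx": 0.0, "dy": 0.0, "dz": 0.05, "yaw": 0.0, "gripper": 1.0}
    - {"dx": 0.0, "dy": 0.0, "dz": 0.065, "yaw": 0.0, "gripper": 1.0}
    - {"dx": 0.0, "dy": 0.0, "dz": 0.08, "yaw": 0.0, "gripper": 1.0}
    - {"dx": 0.0, "dy": 0.0, "dz": 0.08, "yaw": 0.0, "gripper": 1.0}
    - {"dx": 0.0, "dy": 0.0, "dz": 0.08, "yaw": 0.0, "gripper": 1.0}

```text
time: 7.8
tool_pos: [0.4962, -0.2369, 0.0829]
tcp_rot: [3.108, 0.457, 0.0]
ft_force: [-2.8, -0.4, 3.6]
finger_gap: -0.004
grasp_force: 1.7
```

```bash
python3 - <<'E'
from h import *
c=shot('scene');cv2.imwrite('pics/p3.png',c['pixels'][:,:,::-1])
for n,im in(('now',c['pixels']),('rest',cv2.imread('pics/scene0.png')[:,:,::-1])):
  r=im.astype(int);red=r[:,:,0]-np.maximum(r[:,:,1],r[:,:,2])
  print(n);print(red[172:194,230:244])
p=np.load('p.npy')
d=shot('top');r=d['pixels'].astype(int);red=r[:,:,0]-np.maximum(r[:,:,1],r[:,:,2]);print(red[218:232,352:375])
s=arm.sense();print(s['ft_force'],s['tool_pos'])
E
```

```text
now
[[ -3  -4  -2  -3  -2  -3  -4  -4   0   2   2   3   3   3]
 [ -5  -1  -3  -4  -3  -4 -11 -18 -14 -11  -8  -6  -2   2]
 [ -4  -2  -1  -1  -3  -4  -5 -17 -24 -22 -22 -20 -12  -7]
 [ -2  -3  -3  -4  -1  -2  -1 -12 -25 -23 -25 -22 -22 -19]
 [ -3  -7  -2  -2  -4  -3   0  -7 -23 -22 -24 -25 -25 -23]
 [  0  -6  -3  -4  -5  -1   0  -7 -23 -23 -25 -26 -24 -23]
 [  0  -5  -2   1  -2  -3  -1  -9 -27 -27 -24 -27 -18 -12]
 [ -1  -3  -2  -6  -5  -6  -4 -14 -24 -19 -14 -17 -14 -15]
 [ -1  -7  -4  -3  -3  -5  -4 -10 -17 -15 -15 -16 -17 -15]
 [ -1  -3  -5  -5  -1  -4   0  -9 -16 -17 -15 -17 -16 -16]
 [ -1  -2  -5  -5  -5  -3  -7 -15 -17 -16 -16 -16 -15 -16]
 [  0  -2  -3  -4  -4  -1  -7 -15 -17 -18 -16 -15 -16 -14]
 [  0  -2  -4   3  10  10  -1 -18 -17 -18 -16 -18 -17 -17]
 [  0   8  18  26  34  30   3 -15 -17 -17 -16 -16 -16 -16]
 [ 28  36  35  34  33  28   4 -15 -12  -9 -16 -16 -14 -17]
 [ 33  32  35  33  24  18   0 -11 -10  -9 -12 -12 -13 -14]
 [ 27  27  24  20  16  10   0  -9  -9  -9  -9 -10  -9 -10]
 [ 19  16  16  13   9   0  -5 -11 -10 -10  -9  -8  -9 -10]
 [  8   5  -1  -5  -4  -4 -10  -9 
[... 1891 characters left out ...]
1 10 12 10  9 12 11 11 11 11 11 10 10  9 12 10]
 [12 11 11 11 10 12 12 12 11 10 10 10 11 10 10 10 12 12 11 11 10 11 11]
 [11 10 11  9 10 12 10 13 10 11 11 10 11 10 10 10 11 10 10 10 10  9 11]
 [11 11  9 10 11 11 11 11  9 11 10 11 11 11  9 10 11 10 11 10 10 11 11]
 [11 11 11 12 10 11 11 10 11 10 11 11 11 10  9 11 11  9 10 12 11 11 11]
 [11 11 11 10 10 11 12 11 10 11 11 10 11 10 10 11 11 11 11 10  9 12 11]
 [11  9 10 10  9 10 13 10 11 12 11 10 11 10 11 10  9 10 11 11 12 10  9]
 [10 10 10 10 10 12 12 11 10 11 11 11 12 10 11 11 11 10 11 10 10 10 11]
 [11 10 10 10 12 10 11 11 11 11 10 12 11 10 10 10 10 10 10 11 10  9 11]]
[-3.02525244 -1.62838561  3.73844241] [ 0.49624691 -0.23685311  0.08296295]
```

Matching the sliver rows gives the right mark at about z 63 mm, a drop of about 17–18 mm. By the left-side calibration that is a tool z of 0.0795.

jog_arm:
  motion:
    - {"dx": 0.0, "dy": 0.0, "dz": 0.006, "yaw": 0.0, "gripper": 1.0}
    - {"dx": 0.0, "dy": 0.0, "dz": 0.011, "yaw": 0.0, "gripper": 1.0}
    - {"dx": 0.0, "dy": 0.0, "dz": 0.011, "yaw": 0.0, "gripper": 1.0}
    - {"dx": 0.0, "dy": 0.0, "dz": 0.011, "yaw": 0.0, "gripper": 1.0}
    - {"dx": 0.0, "dy": 0.0, "dz": 0.011, "yaw": 0.0, "gripper": 1.0}
    - {"dx": 0.0, "dy": 0.0, "dz": 0.011, "yaw": 0.0, "gripper": 1.0}
    - {"dx": 0.0, "dy": 0.0, "dz": 0.011, "yaw": 0.0, "gripper": 1.0}
    - {"dx": 0.0, "dy": 0.0, "dz": 0.011, "yaw": 0.0, "gripper": 1.0}

```text
time: 8.7
tool_pos: [0.4962, -0.2368, 0.0792]
tcp_rot: [3.108, 0.457, 0.0]
ft_force: [-2.3, -0.3, 4.5]
finger_gap: 0.001
grasp_force: 2.6
```

```bash
python3 - <<'E'
from h import *
c=shot('scene')
I=[c['pixels'],cv2.imread('pics/scene0.png')[:,:,::-1]]
p=np.load('p.npy')
def rot(P,t):
    P=np.array(P,float).reshape(-1,3);v=P-[55,0,80];u=np.array([-.7071,-.7071,0]);a=v@u;h=v[:,2];n=v-np.outer(a,u);n[:,2]=0
    return np.array([55,0,80])+n+np.outer(a*np.cos(t)+h*np.sin(t),u)+np.outer(h*np.cos(t)-a*np.sin(t),[0,0,1])
# yellow pad lower rim / plate far corner screw region: bottom row of yellow per column
for im in I:
  r=im.astype(float);y=(np.minimum(r[:,:,0],r[:,:,1])-r[:,:,2]).clip(0)[175:205,222:240]
  out=[]
  for x in range(3,13):
    col=y[:,x];m=col.max()/2;i=np.where(col>m)[0].max();out.append(175+i+(col[i]-m)/(col[i]-col[i+1]))
  print(np.round(out,2))
for t in(0,.1,.11,.12,.13,.14): print(t,proj(c,W(p,rot([[-9+12*.54,-64+12*.84,84]],t))).round(2))
s=arm.sense();print(s['ft_force'],s['tool_pos'],s['time'])
E
```

```text
[188.   189.24 189.94 189.92 189.87 189.94 189.65 189.37 189.32 188.77]
[185.   185.38 185.67 185.87 185.88 185.83 185.59 185.39 185.14 184.62]
0 [[230.43 188.28]]
0.1 [[230.71 191.41]]
0.11 [[230.74 191.73]]
0.12 [[230.76 192.05]]
0.13 [[230.78 192.37]]
0.14 [[230.8 192.7]]
[-2.11061617 -0.75159002  5.35366367] [ 0.49618155 -0.23677834  0.07920969] 8.75
```

The tilt is about 0.128, an 18.5 mm drop. Hold a little longer, slightly shallower, then release and retreat upward.

jog_arm:
  motion:
    - {"dx": 0.0, "dy": 0.0, "dz": -0.002, "yaw": 0.0, "gripper": 1.0}
    - {"dx": 0.0, "dy": 0.0, "dz": -0.002, "yaw": 0.0, "gripper": 1.0}
    - {"dx": 0.0, "dy": 0.0, "dz": -0.002, "yaw": 0.0, "gripper": 1.0}
    - {"dx": 0.0, "dy": 0.0, "dz": -0.002, "yaw": 0.0, "gripper": 1.0}
    - {"dx": 0.0, "dy": 0.0, "dz": -0.002, "yaw": 0.0, "gripper": 1.0}
    - {"dx": 0.0, "dy": 0.0, "dz": -0.002, "yaw": 0.0, "gripper": 1.0}
    - {"dx": 0.0, "dy": 0.0, "dz": -0.04, "yaw": 0.0, "gripper": 1.0}
    - {"dx": 0.0, "dy": 0.0, "dz": -0.15, "yaw": 0.0, "gripper": 1.0}
    - {"dx": 0.0, "dy": 0.0, "dz": -0.3, "yaw": 0.0, "gripper": 1.0}
    - {"dx": 0.0, "dy": 0.0, "dz": -0.45, "yaw": 0.0, "gripper": 1.0}
    - {"dx": 0.0, "dy": 0.0, "dz": -0.5, "yaw": 0.0, "gripper": 1.0}
    - {"dx": 0.0, "dy": 0.0, "dz": -0.5, "yaw": 0.0, "gripper": 1.0}

```text
time: 9.95
tool_pos: [0.4984, -0.2373, 0.2327]
tcp_rot: [3.104, 0.456, 0.01]
ft_force: [0.4, -0.6, -0.2]
finger_gap: -0.003
grasp_force: 0.0
```

```bash
python3 - <<'E'
from h import *
c=shot('scene');a=c['pixels'].astype(int)[186:330,190:350];b=cv2.imread('pics/scene0.png')[:,:,::-1].astype(int)[186:330,190:350]
print('diff',np.abs(a-b).mean(),(np.abs(a-b).max(2)>40).sum(),arm.sense()['tool_pos'])
sign_off()
E
```

```text
diff 1.5884403935185185 0 [ 0.49671794 -0.23645793  0.22994834]
the job is handed in; nothing more can be done
```

I pressed the blue pad and then the yellow pad to about their red marks (pointer drops of about 17.7 mm and 18.5 mm, estimated from images), held each over half a second and let go; the plate sprang back, the final image shows nothing moved, and the job is handed in with the arm clear and no verdict returned.

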